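Slide the brush tray out over the counter edge

ROBOT

A 6-joint arm with a two-finger parallel gripper is mounted at the origin on the work surface. World frame = base frame: x ahead of the robot, y to its left, z up, the work surface at z = 0. Lengths are in mm, angles in rad, forces in N, time in s.
With the tool pointing down it reaches from about 350 to 775 mm from the base axis. Payload 7.3 kg.
Tool frame: the origin (TCP) lies midway between the tips of the shut fingers; the grasp point (between the pads) lies 19 mm behind it; z points along the fingers, y is the line along which they close (so a half turn about z gives the same grasp; the last joint's range is limited). The gripper opens to 92 mm and grips with 3 to 60 N. Pads are 19 mm wide; open, the fingers measure 130 mm over their backs; the gripper's body (75 mm by 190 mm) begins 47 mm behind the grasp point.
Start: joints at [1.15, 0.342, 1.524, -0, 1.275, -0.146], TCP at [142.446, 505.326, 226.741] pointing down, gripper open.
Joint ranges: [-2.53, 2.53], [-0.77, 2.02], [0.04, 2.7], [-1, 4.14], [0.28, 2.66], [-3.11, 3.11]. Speed limits (rad/s): [2.57, 2.57, 3.14, 3.14, 3.14, 3.14].

INTERFACE

Orientations are given as [roll, pitch, yaw] about the fixed x, y, z axes, in that order (R = Rz(yaw) Ry(pitch) Rx(roll)).
In Python, from bench import env gives the robot as it stands. The module is installed in compiled form; this text tells all that it offers.
- The arm moves only by the tool send_rows, never from a script. Its argument "moves" is one flat list of numbers, 5 for each row, row after row: the finger opening in mm, from 0 to 91.8, then the shift along the world's x, y, z in mm, then the turn about the world's z in rad. A call has 1 to 12 rows; each row is the pose to reach, as a shift and turn from the pose commanded when the call began; what a row does not reach only later rows make up. A row lasts 1/12 s, in which the tool goes at most 41.7 mm and 7.16 degrees, less where a joint would pass 70% of its speed; a pose out of reach is approached as far as the arm can. A call with a gripper value outside its range is refused whole. The fingers move at their own pace and stop on an object; the grip force is fixed at half the most. Time passes only in rows, so rows that repeat a pose let the fingers close. It gives the time, the measured TCP pose, the force, the opening and the grip force at its end, in the units of the state.
- env.get_obs(): the state, without advancing time (a new reading comes with each control period).
- env.read_camera(name): name is "scene" or "top" or "wrist"; returns a dict with "pixels" (400x640x3 uint8, red, green, blue), "vfov" (degrees; the focal length in pixels is half the picture's height over the tangent of half this angle, whatever the lens; pixels are square), "cx", "cy" (the principal point, pixels), "k1" (the pictures are not rectified: a ray, as slopes to the right and down, at radius r is drawn at 1 + k1 r^2 times it, then the intrinsics apply), "extrinsics" (4x4, takes a point from camera to world coordinates). Camera axes: x right, y down, z forward; pixel columns grow to the right and rows downward; lengths in mm; the calibration is good to about 2 mm. A picture is of the moment at which its call begins. There is no depth.
- env.close_job(): hands the job in; it is judged then, once.
The state is a dict: "time_s": time; "joint_positions": joint angles; "joint_vel": joint speeds; "joint_efforts": joint torques, N m; "eef_pos": TCP position; "ee_rot": TCP orientation; "wrist_force": force on the tool from outside, world axes, zero at the start; "wrist_torque": the same for the moment, N m; "opening": finger opening in mm; "finger_force": force on a finger pad.
Only numpy, scipy, OpenCV 4.12 (cv2) and the standard library are available. Lean on these libraries where they do the work, as an engineer would, in place of code of your own. Each camera call takes 0.05 s, during which the arm holds its last target. There are 200 camera calls.

TASK

Push the grey bellows cap aside along the counter so that it is out of the tray's way, and slide the flat ceramic tray, with the brush lying on it, to the counter's front edge (the long edge farthest from the robot) until it sticks out over the edge by 40 mm and lies square to it, so that a hand can get underneath. Only push with the fingers: nothing is lifted or tipped, the cap stays standing with its whole foot on the counter and clear of the tray, the brush stays on the tray, and the grinder, the tumbler and the funnel are not disturbed.

Things in the scene. Friction and masses are not known exactly. Their poses are not given: they have to be found in the camera images.
- counter: fixed stainless steel prep counter, flat top 480 mm deep and 1300 mm long, 40 mm thick at the edge, top at height 0. Origin: the middle of its front edge (the straight long edge farthest from the robot) at top level. Its x axis is level and points straight out past that edge, away from the robot; its y axis runs along the edge; z up. Beyond the edge (x above 0) there is nothing down to the floor. It may stand a few cm and degrees off
- tray: loose flat white ceramic tray with rounded corners, 120 mm (its x) by 170 mm (its y), floor 6 mm thick, rolled rim 13 mm high all round, about 0.3 kg; slides under a push of a few N. It lies on the counter, one long side roughly facing the front edge (turned up to 15 degrees), some 120 mm short of the edge. Origin: centre of its underside; x points towards the front edge, z up
- tray_front (a point): the middle of the underside of the tray's front long side, 60 mm along the tray's x from its origin; its distance past the counter's edge is the overhang
- brush: loose brush with turned wooden handle, 130 mm long, 16 to 20 mm wide, 16 mm high, about 30 g, lying in the middle of the tray roughly along the tray's long side. Origin: middle of its length at its underside; y along the brush towards the bristles, z up
- cap: loose round grey silicone bellows cap with ribs, 60 mm across, 64 mm high, about 90 g, standing on the counter between the tray and the front edge, in the tray's way. There is free counter on both sides of it along the edge. Origin: centre of its foot, z up
- tumbler: loose glass tumbler, 74 mm across the rim, 92 mm high, bystander, standing to the left or right of the tray (the funnel on the other side). Origin: centre of its foot
- funnel: loose steel dosing funnel, an open ring 80 mm across its upper rim, 34 mm high, bystander, standing to the left or right of the tray (the tumbler on the other side). Origin: centre of its foot
- grinder: fixed compact coffee grinder on the left part of the counter as the robot sees it (positive y), 185 mm (its x) by 115 mm (its y), 334 mm high, bystander, standing to the left or right of the tray (the tumbler on the other side). Origin: centre of its foot; x points to its front with the spout
Mind the look-alikes: they are no part of the job. What is shaped like the cap but turquoise is not meant.

How it is judged (in metres and radians):
At the end, for the whole second after the job is handed in: The tray lies flat and at rest on the counter with the middle of its front side 30 to 50 mm past the front edge and turned less than 0.10 rad from square to it; the cap stands upright and at rest with its whole foot on the counter, not touching the tray; the brush lies on the tray (x of tray_front in the frame of counter between 0.03 and 0.05 m and angle between the x axis of tray and the x axis of counter, either way round below 0.1 rad and angle between tray's own z axis and vertical below 0.03 rad and z of tray in the frame of counter between -0.003 and 0.004 m and linear speed of each of tray, cap below 0.01 m/s and angle between cap's own z axis and vertical below 0.06 rad and z of cap in the frame of counter between -0.003 and 0.004 m and x of cap in the frame of counter between -0.45 and -0.029 m and contact force between cap and tray below 0.02 N and x of brush in the frame of tray between -0.055 and 0.055 m and y of brush in the frame of tray between -0.05 and 0.05 m and z of brush in the frame of tray between 0.003 and 0.015 m).
It fails at once if the tray is lifted, tipped or falls off the counter (height (world z) of tray above 0.008 m or height (world z) of tray below -0.01 m or angle between tray's own z axis and vertical above 0.12 rad).
It fails at once if the bellows cap is lifted, tipped or falls off the counter (height (world z) of cap above 0.01 m or height (world z) of cap below -0.01 m or angle between cap's own z axis and vertical above 0.35 rad).
It fails at once if the brush is lifted or leaves the tray (height (world z) of brush above 0.025 m or height (world z) of brush below -0.005 m).
It fails at once if the tumbler, the funnel or the grinder is disturbed (distance of any of tumbler, funnel from where it was at the start of the episode above 0.015 m or angle between any of tumbler, funnel's own z axis and vertical above 0.3 rad or contact force between grinder and anything else above 3 N).
It also fails if it takes over 64 s, if anything falls off the work surface, if the arm or the gripper's body presses on something with over 40 N, if the wrist force passes 120 N, or if a joint passes its speed limit or range.

## Working session

There is one attempt and no reset: what is moved stays moved. The work goes in short steps, Python scripts to look and compute and a tool call to move; the robot and the scene stay as the last step left them, time stands still between calls to the robot, and variables do not carry over. Pictures are saved under pics/ and viewed, at most 13 in all, crops included, and the job is handed in when it is done.

Besides the shell and the picture viewer there is one more tool, called after "Request:" as name(argument=value, ...), one argument or row to a line, values as JSON. send_rows: Moves the arm, as the interface text tells. Its arguments: {"type":"object","properties":{"moves":{"type":"array","items":{"type":"number"}}},"required":["moves"]}

```bash
mkdir -p pics; cat > h.py <<'E'
import numpy as np, cv2
from bench import env
def cam(n):
    c=env.read_camera(n); return c
def K(c):
    h,w=c['pixels'].shape[:2]; f=h/2/np.tan(np.radians(c['vfov'])/2)
    return f
def px2w(c,uv,z=0.):
    f=K(c); p=(np.atleast_2d(uv).astype(float)-[c['cx'],c['cy']])/f
    q=p.copy()
    for _ in range(20): q=p/(1+c['k1']*(q**2).sum(1,keepdims=True))
    E=np.array(c['extrinsics']); d=np.c_[q,np.ones(len(q))]@E[:3,:3].T; o=E[:3,3]
    return o+d*((z-o[2])/d[:,2])[:,None]
def w2px(c,P):
    E=np.array(c['extrinsics']); X=(np.atleast_2d(P)-E[:3,3])@E[:3,:3]
    q=X[:,:2]/X[:,2:]; q=q*(1+c['k1']*(q**2).sum(1,keepdims=True))
    return q*K(c)+[c['cx'],c['cy']]
def save(c,n): cv2.imwrite('pics/'+n,c['pixels'][:,:,::-1])
E
python3 - <<'E'
from h import *
ims=[]
for n in('top','scene'):
    c=cam(n); save(c,n+'0.png'); print(n,c['vfov'],c['k1'],np.round(c['extrinsics'],3).tolist())
o=env.get_obs(); print(o)
E
```

```text
top 51.1983911084134 -0.02830864449144477 [[-0.005, -0.993, 0.115, 380.114], [-1.0, 0.006, 0.004, 39.325], [-0.005, -0.115, -0.993, 1226.727], [0.0, 0.0, 0.0, 1.0]]
scene 50.49062202759704 -0.07133991479095962 [[-0.085, 0.582, -0.809, 1391.773], [0.996, 0.061, -0.061, 103.926], [0.013, -0.811, -0.585, 687.404], [0.0, 0.0, 0.0, 1.0]]
{'time_s': 0.1, 'joint_positions': array([ 1.15001341e+00,  3.42632831e-01,  1.52488359e+00,  2.06350145e-05,
        1.27538470e+00, -1.46005258e-01]), 'joint_vel': array([-0.00111146, -0.00254061, -0.00148064, -0.00137845,  0.00062373,
       -0.00158734]), 'joint_efforts': array([ 2.58954053e-03, -4.31999767e+01, -2.44692332e+01,  7.20801903e-02,
        5.26435976e-02, -6.77356411e-05]), 'eef_pos': array([142.2845318 , 504.99821535, 226.13817326]), 'ee_rot': array([-3.14030097e+00, -2.09889602e-04,  2.86680884e+00]), 'wrist_force': array([-0.27776349, -0.03387467, -0.57354868]), 'wrist_torque': array([-0.01694984,  0.01369039, -0.04003086]), 'finger_force': 0.0, 'opening': 91.41401542705407}
```

View pics/top0.png

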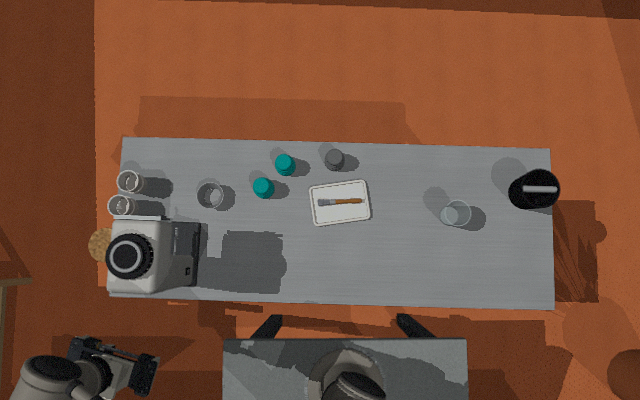

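View pics/scene0.png

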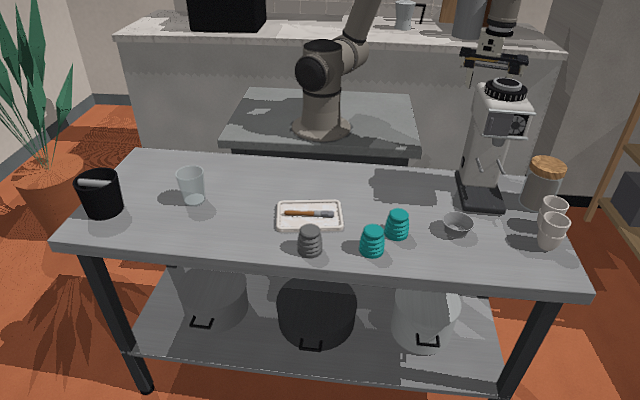

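The top view shows the tray at (340,202) with the brush on it, its bristles to the left (+y). Candidates for the cap are grey at (334,160), turquoise at (285,165) and turquoise at (263,187). By the description I choose the grey one, and will push it towards −y, away from the turquoise ones.

```bash
cat > m.py <<'E'
from h import *
def edge(c):
    # front edge line, in world: subpixel gradient along columns in top image
    g=cv2.cvtColor(c['pixels'],cv2.COLOR_RGB2LAB)[:,:,1].astype(float)
    g=cv2.GaussianBlur(g,(0,0),1); pts=[]
    for u in list(range(150,500,3)):
        v0=137+(u-122)*12/429; r=np.arange(int(v0)-6,int(v0)+8)
        d=-np.gradient(g[r,u]); d=np.clip(d,0,None); 
        if d.sum()>5: pts.append([u,(d*r).sum()/d.sum()])
    W=px2w(c,pts)
    vx,vy,x0,y0=cv2.fitLine(W[:,:2].astype(np.float32),cv2.DIST_HUBER,0,0.01,0.01).ravel()
    s=vx/vy; return x0-s*y0,s,np.std(W[:,0]-(x0+s*(W[:,1]-y0)))   # x = a + s*y
def tray(c,box,z=13.):
    u0,v0,u1,v1=box
    p=c['pixels'][v0:v1,u0:u1].astype(int)
    m=(p.min(2)>175).astype(np.uint8)
    n,l,s,_=cv2.connectedComponentsWithStats(m); i=1+np.argmax(s[1:,4]); 
    yy,xx=np.nonzero(l==i); W=px2w(c,np.c_[xx+u0,yy+v0],z)[:,:2]
    return cv2.minAreaRect(W.astype(np.float32)),s[i,4]
E
python3 - <<'E'
from m import *
c=cam('top'); a,s,e=edge(c); print('edge a,s,res',a,s,e)
print(tray(c,(295,165,385,240)))
print('cap z64',px2w(c,[335,158],64)); print('tur',px2w(c,[[285,164],[263,187]],64)); print('tumbler',px2w(c,[[455,213]],46),'fun',px2w(c,[[210,195]],20))
print('corners',px2w(c,[[122,137],[551,149],[554,310],[108,296]]))
p=cv2.resize(c['pixels'][135:235,270:400],None,fx=6,fy=6,interpolation=cv2.INTER_CUBIC)
cv2.imwrite('pics/crop1.png',p[:,:,::-1])
E
```

```text
edge a,s,res 708.6145 0.035085835 0.2611973067552416
(((524.9053344726562, 9.069549560546875), (101.14512634277344, 154.78663635253906), 7.606398582458496), np.int32(1334))
cap z64 [[644.82156132  24.50928417  64.        ]]
tur [[628.36208533 166.51455941  64.        ]
 [562.71438015 228.17836049  64.        ]]
tumbler [[ 487.69531679 -315.82330041   46.        ]] fun [[546.91542127 390.60454775  20.        ]]
corners [[ 729.62842726  671.67854084    0.        ]
 [ 684.28128747 -629.45596868    0.        ]
 [ 208.16985051 -607.41952547    0.        ]
 [ 254.07523357  688.80704332    0.        ]]
```

View pics/crop1.png

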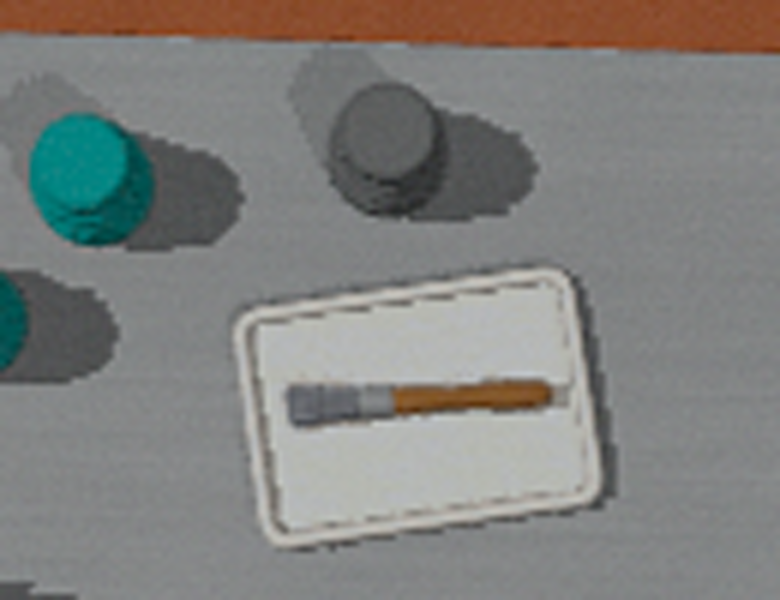

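The crop confirms the choice: the grey cap stands alone at about (335,157), and the brush lies mid-tray. I'm moving now, on an arc that keeps away from the grinder.

Request:
send_rows(
  moves=[36, 0, -40, 0, -0.11, 36, 0, -80, 0, -0.22, 36, 0, -120, 0, -0.33, 36, 0, -160, 0, -0.44, 36, 35, -180, 0, -0.55, 36, 70, -200, 0, -0.66, 36, 105, -225, 0, -0.77, 36, 135, -252, 0, -0.88, 36, 160, -284, 0, -0.99, 36, 183, -318, 0, -1.1, 36, 200, -354, 0, -1.22, 36, 222, -388, 0, -1.331],
)

```text
time_s: 1.15
eef_pos: [364.4, 115.3, 226.6]
ee_rot: [-3.141, 0.0, 1.53]
wrist_force: [1.1, 0.4, 0.1]
opening: 36.0
finger_force: 0.0
```

Request:
send_rows(
  moves=[36, 40, -5, 0, 0, 36, 80, -10, 0, 0, 36, 120, -15, 0, 0, 36, 160, -20, 0, 0, 36, 180, -25, 0, 0, 36, 180, -25, 0, 0, 36, 180, -25, 0, 0],
)

```text
time_s: 1.73
eef_pos: [544.6, 92.0, 225.6]
ee_rot: [-3.14, 0.0, 1.535]
wrist_force: [-1.2, 0.0, -0.9]
opening: 36.2
finger_force: 0.0
```

```bash
python3 - <<'E'
from m import *
c=cam('wrist'); save(c,'w1.png'); print(c['vfov'],c['k1'],c['cx'],c['cy'],np.round(c['extrinsics'],3).tolist()); np.savez('w1.npz',**c)
print(env.get_obs()['eef_pos'])
E
```

```text
61.10610760298456 -0.040709034098850155 320.2955641687612 199.23237421403564 [[0.999, -0.033, -0.012, 547.497], [-0.035, -0.96, -0.277, 165.626], [-0.003, 0.277, -0.961, 384.936], [0.0, 0.0, 0.0, 1.0]]
[543.72711001  92.28747963 225.96000768]
```

View pics/w1.png

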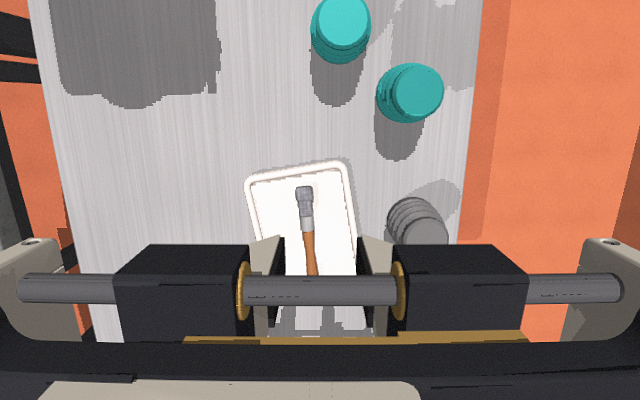

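The wrist view shows the tray's +y end with corners at about (248,180) and (348,163). The cap's foot starts near (387,222), and the front edge runs from (480,20) to (457,235).

```bash
python3 - <<'E'
from m import *
c=dict(np.load('w1.npz'))
P=px2w(c,[[246,185],[348,163],[256,175],[338,160],[353,180],[360,225]],10); print(np.round(P,1))
print('edge',np.round(px2w(c,[[480,20],[457,235]],0),1), 'pred',708.6+.0351*px2w(c,[[480,20],[457,235]],0)[:,1])
print('cap',np.round(px2w(c,[[387,222]],8),1),np.round(px2w(c,[[405,197]],8),1), 'captop', np.round(px2w(c,[[418,237]],64),1))
c=cam('top')
for th in (150,165,185): 
    import m
    p=c['pixels'][165:240,295:385].astype(int); 
    mm=((p.min(2)>th)).astype(np.uint8); mm=cv2.morphologyEx(mm,cv2.MORPH_CLOSE,np.ones((3,3)))
    yy,xx=np.nonzero(mm); W=px2w(c,np.c_[xx+295,yy+165],12)[:,:2].astype(np.float32); print(th,len(W),cv2.minAreaRect(W))
E
```

```text
[[458.5  77.4  10. ]
 [575.1  98.7  10. ]
 [471.   88.6  10. ]
 [563.9 102.5  10. ]
 [580.5  79.1  10. ]
 [588.3  24.5  10. ]]
edge [[715.9 243.7   0. ]
 [708.6   3.4   0. ]] pred [717.1545125  708.72011844]
cap [[620.4  26.4   8. ]] [[640.7  56.4   8. ]] captop [[641.7  29.7  64. ]]
150 1224 ((521.7543334960938, 33.074623107910156), (117.71479797363281, 208.42422485351562), 7.902308464050293)
165 1129 ((523.6611328125, 18.993682861328125), (116.88992309570312, 178.5033721923828), 8.007033348083496)
185 1003 ((524.4939575195312, 12.312004089355469), (113.9621810913086, 162.46450805664062), 7.8237624168396)
```

Request:
send_rows(
  moves=[36, 40, 3, 0, 0, 36, 80, 3, -10, 0, 36, 104, 3, -40, 0, 36, 104, 3, -80, 0, 36, 104, 3, -120, 0, 36, 104, 3, -160, 0, 36, 104, 3, -190, 0, 36, 104, 3, -208, 0, 36, 104, 3, -208, 0],
)

```text
time_s: 2.58
eef_pos: [644.3, 95.8, 14.5]
ee_rot: [-3.133, 0.001, 1.537]
wrist_force: [-1.0, -1.2, 0.5]
opening: 36.4
finger_force: 0.0
```

Request:
send_rows(
  moves=[36, 0, -12, 0, 0, 36, 0, -20, 0, 0, 36, 0, -25, 0, 0, 36, 0, -30, 0, 0, 36, 0, -35, 0, 0, 36, 0, -40, 0, 0, 36, 0, -46, 0, 0, 36, -1, -53, 0, 0, 36, -1, -60, 0, 0],
)

```text
time_s: 3.33
eef_pos: [647.3, 34.9, 18.9]
ee_rot: [3.141, -0.0, 1.536]
wrist_force: [-0.9, 2.3, 2.1]
opening: 36.0
finger_force: 0.9
```

```bash
python3 - <<'E'
from m import *
c=cam('top'); print(env.get_obs()['eef_pos'],env.get_obs()['wrist_force'])
s=cam('scene')
a=cv2.resize(c['pixels'][120:240,250:410],None,fx=2.5,fy=2.5); b=cv2.resize(s['pixels'][120:300,220:460],(400,300))
cv2.imwrite('pics/p2.png',np.hstack([a,b])[:,:,::-1])
E
```

```text
[647.42164126  33.45083714  18.79399362] [0.52943869 0.02780488 0.80481163]
```

View pics/p2.png

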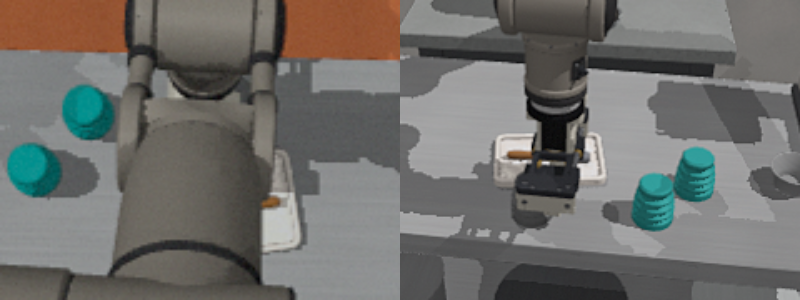

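The arm hides most of the cap from above. In the scene crop it stands upright in front of the fingers, at about (530,205). I'll continue the push.

Request:
send_rows(
  moves=[36, 0, -5, 0, 0, 36, 0, -12, 0, 0, 36, -1, -20, 0, 0, 36, -1, -28, 0, 0, 36, -1, -36, 0, 0, 36, -2, -44, 0, 0, 36, -2, -52, 0, 0, 36, -2, -60, 0, 0, 36, -2, -68, 0, 0, 36, -3, -76, 0, 0, 36, -3, -82, 0, 0, 36, -3, -86, 0, 0],
)

```text
time_s: 4.43
eef_pos: [644.4, -51.7, 18.7]
ee_rot: [3.142, 0.0, 1.535]
wrist_force: [0.9, 0.5, -0.0]
opening: 36.2
finger_force: 0.2
```

Request:
send_rows(
  moves=[36, 0, -5, 0, 0, 36, 0, -12, 0, 0, 36, -1, -20, 0, 0, 36, -1, -28, 0, 0, 36, -1, -36, 0, 0, 36, -2, -44, 0, 0, 36, -2, -52, 0, 0, 36, -2, -60, 0, 0, 36, -2, -68, 0, 0, 36, -3, -73, 0, 0, 36, -3, -76, 0, 0, 36, -3, -76, 0, 0],
)

```text
time_s: 5.43
eef_pos: [641.4, -127.5, 18.7]
ee_rot: [3.141, 0.0, 1.535]
wrist_force: [0.3, -0.2, -0.7]
opening: 36.2
finger_force: 0.0
```

```bash
python3 - <<'E'
from m import *
c=cam('top'); print(env.get_obs()['eef_pos'],env.get_obs()['wrist_force'])
s=cam('scene')
a=cv2.resize(c['pixels'][120:240,290:450],None,fx=2.5,fy=2.5); b=cv2.resize(s['pixels'][120:300,160:400],(400,300))
cv2.imwrite('pics/p3.png',np.hstack([a,b])[:,:,::-1])
E
```

```text
[ 641.41874473 -126.95796089   18.75006167] [-0.12856354 -0.2714253  -0.50330013]
```

View pics/p3.png

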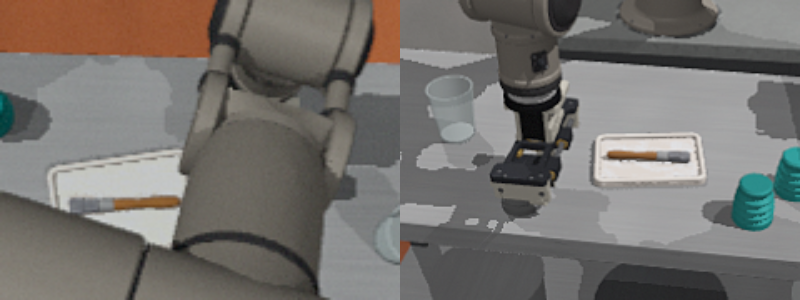

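The cap stands clear at roughly y = −160, well to the right of the tray. I'll back off, rise and go behind the tray.

Request:
send_rows(
  moves=[36, 0, 6, 0, 0, 36, 0, 16, 0, 0, 36, 0, 20, 20, 0, 36, 0, 20, 60, 0, 36, 0, 20, 100, 0, 60, -10, 25, 110, 0.1, 91, -30, 45, 110, 0.22, 91, -60, 60, 110, 0.34, 91, -90, 75, 110, 0.46, 91, -120, 90, 110, 0.58, 91, -150, 105, 110, 0.7, 91, -180, 120, 110, 0.82],
)

```text
time_s: 6.53
eef_pos: [459.6, -4.9, 128.8]
ee_rot: [3.141, 0.0, 2.363]
wrist_force: [0.2, 0.1, 0.4]
opening: 78.2
finger_force: 0.0
```

Request:
send_rows(
  moves=[91, -15, 6, 0, 0.12, 91, -36, 12, 0, 0.24, 91, -36, 12, 0, 0.36, 91, -36, 12, 0, 0.48, 91, -36, 12, 0, 0.6, 91, -36, 12, 0, 0.72, 91, -36, 12, 0, 0.751, 91, -36, 12, 0, 0.751],
)

```text
time_s: 7.2
eef_pos: [425.2, 6.3, 128.9]
ee_rot: [3.141, 0.0, 3.109]
wrist_force: [0.3, -0.1, -0.5]
opening: 91.0
finger_force: 0.0
```

```bash
python3 - <<'E'
from m import *
print(env.get_obs()['eef_pos'],env.get_obs()['ee_rot'])
c=cam('wrist'); s=cam('scene'); np.savez('w2.npz',**c);np.savez('s2.npz',**s)
a=cv2.resize(c['pixels'],(480,300)); b=cv2.resize(s['pixels'][100:300,160:370],(315,300))
cv2.imwrite('pics/p4.png',np.hstack([a,b])[:,:,::-1])
E
```

```text
[425.24291263   6.28087422 128.91148746] [3.14138859e+00 3.76597185e-04 3.10905616e+00]
```

View pics/p4.png

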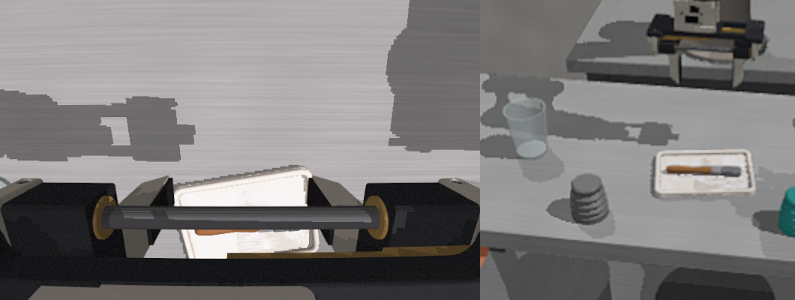

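The cap stands upright at crop (588,200), clear of the tray's path. The tray and brush are unmoved. Next I'll descend behind the tray.

Request:
send_rows(
  moves=[91, 0, 0, -25, 0, 91, 0, 0, -50, 0, 91, 0, 0, -75, 0, 91, 0, 0, -95, 0, 91, 0, 0, -105, 0, 91, 0, 0, -112, 0, 91, 0, 0, -117, 0, 91, 0, 0, -120, 0, 91, 0, 0, -122, 0, 91, 0, 0, -122, 0],
)

```text
time_s: 8.13
eef_pos: [425.7, 5.3, 6.9]
ee_rot: [3.142, 0.001, 3.107]
wrist_force: [0.0, -0.6, 0.4]
opening: 90.7
finger_force: 0.0
```

Request:
send_rows(
  moves=[91, 6, 0, 0, 0, 91, 12, 0, 0, 0, 91, 17, 0, 0, 0, 91, 21, -1, 0, 0, 91, 25, -1, 0, 0, 91, 29, -1, 0, 0, 91, 33, -1, 0, 0, 91, 37, -1, 0, 0, 91, 41, -1, 0, 0, 91, 45, -2, 0, 0, 91, 49, -2, 0, 0, 91, 53, -2, 0, 0],
)

```text
time_s: 9.13
eef_pos: [477.1, 3.8, 6.6]
ee_rot: [3.141, -0.004, 3.107]
wrist_force: [-4.4, 1.4, 3.8]
opening: 91.0
finger_force: 2.5
```

Request:
send_rows(
  moves=[91, 4, 0, 0, 0, 91, 8, 0, 0, 0, 91, 12, 0, 0, 0, 91, 16, -1, 0, 0, 91, 20, -1, 0, 0, 91, 24, -1, 0, 0, 91, 28, -1, 0, 0, 91, 32, -1, 0, 0, 91, 36, -1, 0, 0, 91, 40, -1, 0, 0, 91, 43, -2, 0, 0, 91, 45, -2, 0, 0],
)

```text
time_s: 10.13
eef_pos: [524.0, 1.2, 6.7]
ee_rot: [3.142, 0.0, 3.107]
wrist_force: [-1.9, -0.1, -0.3]
opening: 90.9
finger_force: 1.2
```

```bash
python3 - <<'E'
from m import *
print(env.get_obs()['eef_pos'],env.get_obs()['wrist_force'])
c=cam('top'); s=cam('scene'); 
a=cv2.resize(c['pixels'][120:240,250:410],None,fx=2.5,fy=2.5);b=cv2.resize(s['pixels'][120:300,180:420],(400,300))
cv2.imwrite('pics/p5.png',np.hstack([a,b])[:,:,::-1])
E
```

```text
[523.97343998   1.23732472   6.72573211] [-1.87471612 -0.14040949 -0.27201042]
```

View pics/p5.png

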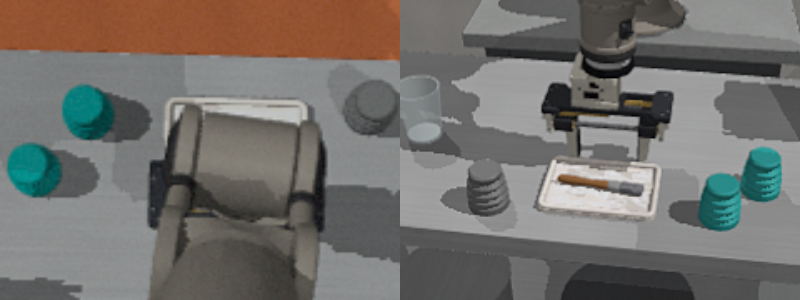

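The tray has squared up to the fingers with the brush centred on it, and there is room on both sides. I'll push on, stopping just short.

Request:
send_rows(
  moves=[91, 3, 0, 0, 0, 91, 7, 0, 0, 0, 91, 11, 0, 0, 0, 91, 15, -1, 0, 0, 91, 19, -1, 0, 0, 91, 23, -1, 0, 0, 91, 27, -1, 0, 0, 91, 31, -1, 0, 0, 91, 35, -1, 0, 0, 91, 39, -1, 0, 0, 91, 43, -2, 0, 0, 91, 46, -2, 0, 0],
)

```text
time_s: 11.23
eef_pos: [570.1, -0.8, 6.8]
ee_rot: [3.142, 0.0, 3.107]
wrist_force: [-3.7, 0.1, 1.6]
opening: 91.0
finger_force: 1.9
```

Request:
send_rows(
  moves=[91, 3, 0, 0, 0, 91, 7, 0, 0, 0, 91, 11, 0, 0, 0, 91, 15, -1, 0, 0, 91, 19, -1, 0, 0, 91, 23, -1, 0, 0, 91, 27, -1, 0, 0, 91, 31, -1, 0, 0, 91, 34, -1, 0, 0, 91, 36, -1, 0, 0, 91, 38, -1, 0, 0, 91, 38, -1, 0, 0],
)

```text
time_s: 12.23
eef_pos: [607.9, -1.7, 6.8]
ee_rot: [3.142, 0.001, 3.107]
wrist_force: [-2.7, 0.7, 2.0]
opening: 90.9
finger_force: 1.4
```

```bash
cat > f.py <<'E'
from m import *
print(env.get_obs()['eef_pos'],env.get_obs()['wrist_force'])
c=cam('top'); a,s,e=708.6,.0351,0
# front side of the rim against the orange floor: outermost point of the rim at z~10
g=c['pixels'].astype(float)[:,:,2]; pts=[]   # blue: floor low, tray high
for u in range(322,366,2):
    col=g[115:175,u]; d=np.gradient(cv2.GaussianBlur(col.reshape(-1,1),(1,5),1).ravel()); i=np.argmax(d>0.5*d.max())
    i=i+np.argmax(d[i:i+4]); k=d[i-1:i+2]; pts.append([u,115+i+(k[2]-k[0])/(2*(2*k[1]-k[0]-k[2]))])
W=px2w(c,pts,8); ov=W[:,0]-(a+s*W[:,1]); print(np.round(W[:,1]),np.round(ov,1)); print('median overhang',np.median(ov),'slope',np.polyfit(W[:,1],ov,1)[0])
E
python3 f.py
```

```text
[607.91791891  -1.67421506   6.77821616] [-2.70317276  0.65026125  2.0210002 ]
[ 62.  56.  51.  45.  39.  32.  26.  20.  14.   8.   2.  -4. -10. -16.
 -22. -28. -34. -40. -46. -52. -58. -64.] [-50.8  46.4 -96.9 -71.1 -74.   33.8  42.   42.3  41.2  40.7  40.   38.7
  38.2  37.7  39.1  36.5  35.5  35.4  36.   35.3  33.7  33.5]
median overhang 36.27127094790603 slope -0.6352195683092412
```

```bash
python3 - <<'E'
from m import *
c=cam('top'); s=cam('scene'); 
a=cv2.resize(c['pixels'][110:210,270:400],None,fx=3.1,fy=3.1);b=cv2.resize(s['pixels'][150:290,220:400],(400,310))
cv2.imwrite('pics/p6.png',np.hstack([a,b])[:,:,::-1])
E
```

```text
(no output)
```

View pics/p6.png

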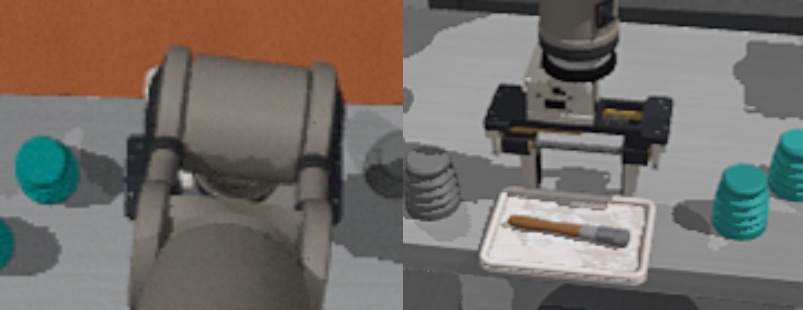

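In the top view the arm hides the tray front, so that fit is void. In the scene crop the tray is square and overhangs, with the brush centred on it. I'll retreat straight back to measure.

Request:
send_rows(
  moves=[91, -10, 0, 0, 0, 91, -35, 1, 0, 0, 91, -65, 2, 0, 0, 91, -95, 3, 0, 0, 91, -125, 4, 0, 0, 91, -150, 5, 0, 0, 91, -160, 5, 0, 0, 91, -160, 5, 0, 0],
)

```text
time_s: 13.05
eef_pos: [445.8, 3.5, 7.0]
ee_rot: [3.141, -0.0, 3.107]
wrist_force: [0.9, -0.5, 0.5]
opening: 91.0
finger_force: 0.0
```

```bash
python3 f.py; python3 - <<'E'
from m import *
c=cam('top'); a=cv2.resize(c['pixels'][110:240,290:440],None,fx=4,fy=4); cv2.imwrite('pics/p7.png',a[:,:,::-1])
E
```

```text
[445.79980798   3.52540859   6.99955725] [ 0.85796579 -0.45636287  0.46456666]
[ 62.  56.  50.  44.  38.  32.  26.  20.  14.   8.   2.  -4. -10. -16.
 -22. -28. -34. -40. -46. -52. -58. -64.] [31.5 30.9 30.8 31.  31.4 30.6 30.7 30.8 30.7 30.6 30.8 30.9 31.1 31.1
 31.1 31.2 31.4 31.4 31.4 30.8 30.9 31. ]
median overhang 30.965779093869855 slope -0.0016509650871851477
```

View pics/p7.png

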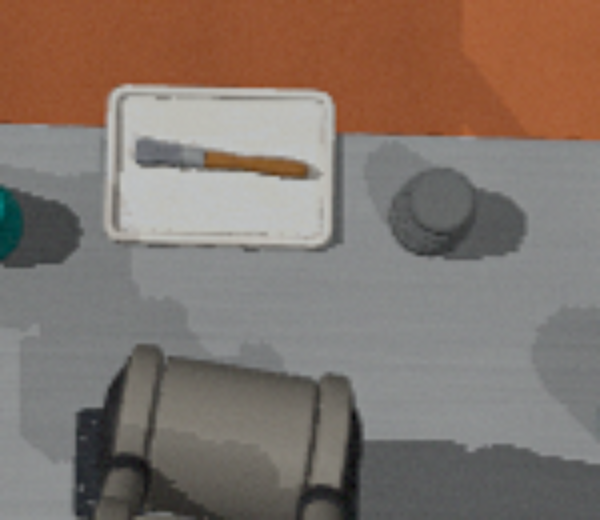

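The overhang is 31 mm with the tray square, and the cap at crop (435,210) stands clear of it. The brush lies mid-tray. I'll push about 10 mm more.

Request:
send_rows(
  moves=[91, 15, 0, 0, 0, 91, 40, -1, 0, 0, 91, 65, -2, 0, 0, 91, 90, -3, 0, 0, 91, 110, -4, 0, 0, 91, 128, -4, 0, 0, 91, 140, -5, 0, 0, 91, 148, -5, 0, 0, 91, 153, -5, 0, 0, 91, 156, -5, 0, 0, 91, 158, -5, 0, 0, 91, 160, -5, 0, 0],
)

```text
time_s: 14.15
eef_pos: [607.2, -1.6, 6.7]
ee_rot: [3.141, -0.0, 3.107]
wrist_force: [0.4, -0.3, 0.6]
opening: 90.9
finger_force: 0.0
```

Request:
send_rows(
  moves=[91, 2, 0, 0, 0, 91, 4, 0, 0, 0, 91, 6, 0, 0, 0, 91, 8, 0, 0, 0, 91, 9, 0, 0, 0, 91, 10, 0, 0, 0, 91, 10, 0, 0, 0, 91, 5, 0, 0, 0, 91, -10, 0, 0, 0, 91, -40, 1, 0, 0, 91, -80, 2, 0, 0, 91, -115, 3, 0, 0],
)

```text
time_s: 15.15
eef_pos: [491.1, 1.4, 6.9]
ee_rot: [-3.142, 0.002, 3.107]
wrist_force: [-0.5, 0.8, -0.0]
opening: 91.1
finger_force: 0.0
```

Request:
send_rows(
  moves=[91, -25, 1, 0, 0, 91, -45, 1, 10, 0, 91, -55, 1, 30, 0, 91, -55, 1, 40, 0, 91, -55, 1, 40, 0],
)

```text
time_s: 15.57
eef_pos: [439.0, 2.0, 48.9]
ee_rot: [-3.141, 0.006, 3.107]
wrist_force: [1.4, -0.7, -0.4]
opening: 91.3
finger_force: 0.0
```

```bash
python3 f.py; python3 - <<'E'
from m import *
c=cam('top');s=cam('scene'); a=cv2.resize(c['pixels'][110:230,290:450],(400,300)); b=cv2.resize(s['pixels'][120:300,180:420],(400,300)); cv2.imwrite('pics/p8.png',np.hstack([a,b])[:,:,::-1])
E
```

```text
[439.02027719   2.0202704   48.92582333] [ 1.38919882 -0.69121763 -0.4104121 ]
[ 62.  56.  50.  44.  38.  32.  26.  20.  14.   8.   2.  -4. -10. -16.
 -22. -28. -34. -40. -46. -52. -58. -64.] [41.  41.1 41.2 40.6 40.6 40.7 41.  41.  40.2 40.5 40.6 40.3 40.2 40.5
 40.7 40.9 40.8 40.8 41.  41.  41.  40.6]
median overhang 40.76134246377916 slope 0.0006663754142998908
```

View pics/p8.png

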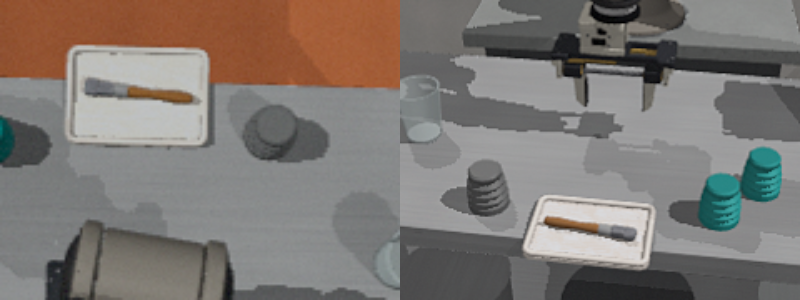

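The overhang is 40.8 mm and square. The cap is upright and clear, and the brush is on the tray, so I'm handing in.

```bash
python3 -c "
from bench import env
print(env.close_job())"
```

```text
the job is handed in; nothing more can be done
None
```

I handed the job in with the tray about 41 mm over the front edge and square to it, by my camera measurement. The brush was on the tray, the grey cap stood upright and clear of it, and the arm stayed clear of the grinder, tumbler and funnel; `close_job()` returned no verdict.

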